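# Put the checked gauge stack away in its storage blocks

### The arm

A 6-joint arm with a two-finger parallel gripper is mounted at the origin on the work surface. World frame = base frame: x ahead of the robot, y to its left, z up, the work surface at z = 0. Lengths are in m, angles in rad, forces in N, time in s.
With the tool pointing down it reaches from about 0.35 to 0.775 m from the base axis. Payload 7.3 kg.
Tool frame: the origin (TCP) lies on the centre line of the jaws, within the pads' length; the fingertips stand 17 mm ahead of it and the grasp point (between the pads) lies 2 mm behind it (robot.tcp_to_tips is the distance from the TCP to the fingertips, in m); z points along the fingers, y is the line along which they close (so a half turn about z gives the same grasp; the last joint's range is limited). The gripper opens to 92 mm and grips with 3 to 60 N. Pads are 19 mm wide; open, the fingers measure 130 mm over their backs; the gripper's body (75 mm by 190 mm) begins 47 mm behind the grasp point.
Start: joints at [1.08, 0.342, 1.524, -0, 1.275, -0.146], TCP at [0.177, 0.494, 0.223] pointing down, gripper open.
Joint ranges: [-2.53, 2.53], [-0.77, 2.02], [0.04, 2.7], [-1, 4.14], [0.28, 2.66], [-3.11, 3.11]. Speed limits (rad/s): [2.57, 2.57, 3.14, 3.14, 3.14, 3.14].

### API

Orientations are given as [roll, pitch, yaw] about the fixed x, y, z axes, in that order (R = Rz(yaw) Ry(pitch) Rx(roll)).
In Python, from cell import robot gives the robot as it stands. The module is installed in compiled form; this text tells all that it offers.
- The arm moves only by the tool carry_out, never from a script. Its argument "commands" is a list of rows, each a list of 3 entries, a list of its own where there are three numbers: the shift along the tool's x, y, z in m, then the turn about the tool's z in rad, then the opening, from 0 (shut) to 1 (fully open). In form: [[[dx, dy, dz], yaw, claw], ...]. A call has 1 to 20 rows; each row shifts and turns the commanded pose from where the row before left it, along the tool's axes as they then stand; what a row does not reach is not made up. A row lasts 1/8 s, in which the tool goes at most 62.5 mm and 10.7 degrees, less where a joint would pass 70% of its speed; a pose out of reach is approached as far as the arm can. A call is refused whole if a number of a shift passes 0.0625 or a number of a turn 0.188, either way. A call with a gripper value outside its range is refused whole. The fingers move at their own pace and stop on an object; "newtons" is the grip in N (left out, the last holds). Time passes only in rows, so rows that do not move let the fingers close. It gives the time, the measured TCP pose, the force, the opening and the grip force at its end, in the units of the state.
- robot.observe(): the state, without advancing time (a new reading comes with each control period).
- robot.read_camera(name): name is "side" or "top"; returns a dict with "pixels" (400x640x3 uint8, red, green, blue), "fx", "fy", "cx", "cy" (pixels), "k1" (the pictures are not rectified: a ray, as slopes to the right and down, at radius r is drawn at 1 + k1 r^2 times it, then the intrinsics apply), "view" (4x4, takes a point from world to camera coordinates). Camera axes: x right, y up, looking along -z (the intrinsics and any distortion apply to the point x, -y, -z); pixel columns grow to the right and rows downward; lengths in m; the calibration is good to about 2 mm. A picture is of the moment at which its call begins. There is no depth.
- robot.hand_in(): hands the job in; it is judged then, once.
Trained networks look in a picture, given as the dict that the camera call returned (one of the last four; its "shot" number tells which), for a name from the list of things; names that differ only in an ending like _2 or _b are one class to them, and where a whole thing is asked for, a point or a joint stands for the part that bears it (a point fixed in the world has none). Each returns a list of dicts, best first, with "p" (0 to 1); they miss things now and then, are a little off and sometimes report something else, mostly with a low value. They report only what shows in the picture. A call takes as long as a camera call.
- robot.find_in(picture, name): "at" ([column, row] in pixels, amid what is visible of it).
- robot.tip_of(picture, name): "at" ([column, row] in pixels: a listed point, or the origin of a listed thing).
The state is a dict: "time": time; "qpos": joint angles; "qvel": joint speeds; "joint_efforts": joint torques, N m; "tool_pos": TCP position; "tool_rot": TCP orientation; "contact_force": force on the tool from outside, world axes, zero at the start; "torque": the same for the moment, N m; "opening": finger opening in m; "grip_force": force on a finger pad.
Only numpy, scipy, OpenCV 4.12 (cv2) and the standard library are available. Lean on these libraries where they do the work, as an engineer would, in place of code of your own. Each camera call takes 0.05 s, during which the arm holds its last target. There are 200 camera calls.

### The job

The gauge stack on the granite plate has been checked and must be put away: take it apart from the top down, one piece at a time, and leave each piece upright and fully down in the pocket of its own shape and size: the plug in the small round one, the square block in the square one, the ring in the large round one and the oblong riser in the oblong one. Set every piece down without dropping it or tipping it over, and leave the bottle and the caliper alone.

Things in the scene. Friction and masses are not known exactly. Their poses are not given: they have to be found in the camera images.
- plug: Top of the stack: solid bright steel round plug, diameter 22 mm, 34 mm high, loose, 0.1 kg. Origin: centre of its underside; z up along its axis.
- square: Second from the top: solid dark steel square block, 36 x 36 mm, 28 mm high, loose, 0.3 kg. Origin: centre of its underside; x and y along its sides, z up. It is turned by any angle on the ring.
- ring: Third from the top: bright steel setting ring, outer diameter 54 mm, bore 24 mm, 26 mm high, loose, 0.4 kg. Origin: on its axis at its underside; z up.
- riser: Bottom of the stack, standing on the work surface: oblong aluminium riser block, 58 mm (own x) by 78 mm (own y), 30 mm high, loose, 0.4 kg. Origin: centre of its underside; z up. Each stacked piece lies within 6 mm of the axis of the one below it; the stack is 118 mm high.
- nest_plug: Fixed light-wood storage block, 94 mm (own x) by 114 mm (own y), 14 mm high, standing on the surface; in its top a pocket 6 mm deep (floor 8 mm above the block's underside), lined with grey felt, centred: small round, diameter 40 mm. It is the place of the plug. Origin: centre of the block's underside; z up.
- nest_square: Fixed light-wood storage block, 94 mm (own x) by 114 mm (own y), 14 mm high, standing on the surface; in its top a pocket 6 mm deep (floor 8 mm above the block's underside), lined with grey felt, centred: square, 54 x 54 mm, sides along x and y. It is the place of the square block. Origin: centre of the block's underside; z up.
- nest_ring: Fixed light-wood storage block, 94 mm (own x) by 114 mm (own y), 14 mm high, standing on the surface; in its top a pocket 6 mm deep (floor 8 mm above the block's underside), lined with grey felt, centred: large round, diameter 72 mm. It is the place of the ring. Origin: centre of the block's underside; z up.
- nest_riser: Fixed light-wood storage block, 94 mm (own x) by 114 mm (own y), 14 mm high, standing on the surface; in its top a pocket 6 mm deep (floor 8 mm above the block's underside), lined with grey felt, centred: oblong, 76 mm (own x) by 96 mm (own y). It is the place of the riser, whose long side (own y) goes along the block's long side (own y), either way round. Origin: centre of the block's underside; z up.
- bottle: Bystander: white plastic cleaner bottle with a black cap, diameter 48 mm, 115 mm high, standing at the left edge of the work. Origin: centre of its underside.
- caliper: Bystander: steel digital caliper with a black body, 200 mm long, 14 mm high, lying flat at the right edge of the work. Origin: middle of the beam, at its underside; x along the beam.

How it is judged:
By the outcome, as a careful person would: the job done as asked, in the order asked, and still so for the second after the job is handed in, with the robot touching nothing.
It also fails if it takes over 128 s, if anything falls off the work surface, if the arm or the gripper's body presses on something with over 40 N, if the wrist force passes 120 N, or if a joint passes its speed limit or range.

## Working session

There is one attempt and no reset: what is moved stays moved. The work goes in short steps, Python scripts to look and compute and a tool call to move; the robot and the scene stay as the last step left them, time stands still between calls to the robot, and variables do not carry over. Pictures are saved under pics/ and viewed, at most 14 in all, crops included, and the job is handed in when it is done.

Besides the shell and the picture viewer there is one more tool, called after ">>>" in YAML: its name, and indented under it one key for each argument. carry_out: Moves the arm, as the interface text tells. Its arguments: {"type":"object","properties":{"commands":{"type":"array"},"newtons":{"type":"number"}},"required":["commands"]}

```bash
mkdir -p pics; cat > h.py <<'E'
import numpy as np, cv2
from cell import robot
def shot(name,fn=None):
    p=robot.read_camera(name)
    if fn: cv2.imwrite('pics/'+fn,p['pixels'][:,:,::-1])
    return p
def KD(p):
    return np.array([[p['fx'],0,p['cx']],[0,p['fy'],p['cy']],[0,0,1.]]),np.array([p['k1'],0,0,0,0.])
def ray(p,uv):
    K,D=KD(p)
    s=cv2.undistortPoints(np.array([[uv]],float),K,D)[0,0]
    V=np.array(p['view']);R=V[:3,:3]
    return -R.T@V[:3,3], R.T@np.array([s[0],-s[1],-1])
def on_z(p,uv,z):
    o,d=ray(p,uv); return o+d*(z-o[2])/d[2]
def px(p,P):
    V=np.array(p['view']);c=V[:3,:3]@np.array(P)+V[:3,3]
    a=np.array([c[0],-c[1]])/-c[2]
    a=a*(1+p['k1']*(a@a))
    return np.array([p['fx']*a[0]+p['cx'],p['fy']*a[1]+p['cy']])
E
python3 - <<'E'
from h import *
np.set_printoptions(precision=4,suppress=True)
s=robot.observe(); print({k:np.round(v,3) for k,v in s.items()}); print(robot.tcp_to_tips)
for c in ('top','side'):
    p=shot(c,c+'0.png')
    o,_=ray(p,(320,200)); print(c,'cam',o,p['fx'])
    for n in 'plug square ring riser nest_plug nest_square nest_ring nest_riser bottle caliper'.split():
        f=robot.tip_of(p,n)[:2]
        print(c,n,[(np.round(x['at'],1),round(x['p'],2),on_z(p,x['at'],0)[:2]) for x in f])
E
```

```text
{'time': np.float64(0.0), 'qpos': array([ 1.08 ,  0.343,  1.525,  0.   ,  1.275, -0.146]), 'qvel': array([-0.   ,  0.   ,  0.   , -0.002,  0.001, -0.   ]), 'joint_efforts': array([ -0.   , -43.124, -24.422,   0.072,   0.056,  -0.   ]), 'tool_pos': array([0.177, 0.494, 0.222]), 'tool_rot': array([-3.14 , -0.   ,  2.797]), 'contact_force': array([-0.405,  0.626,  0.103]), 'torque': array([-0.001, -0.026, -0.016]), 'grip_force': np.float64(0.0), 'opening': np.float64(0.092)}
0.017
top cam [ 0.3071 -0.004   1.2972] 465.18272367006625
top plug [(array([388. , 218.6]), 0.64, array([ 0.4458, -0.1565])), (array([383.8, 220.7]), 0.28, array([ 0.4399, -0.1447]))]
top square [(array([383.5, 217. ]), 0.64, array([ 0.4502, -0.144 ])), (array([189.2, 245.1]), 0.16, array([0.3705, 0.3985]))]
top ring [(array([464.9, 226.3]), 0.61, array([ 0.4249, -0.3678])), (array([386.5, 224.2]), 0.51, array([ 0.4301, -0.152 ]))]
top riser [(array([381. , 221.2]), 0.53, array([ 0.4384, -0.1369]))]
top nest_plug [(array([325.9, 159.8]), 0.89, array([0.6142, 0.0173]))]
top nest_square [(array([411.4, 159.7]), 0.63,
[... 547 characters left out ...]
 [(array([347.6, 255. ]), 0.51, array([ 0.4848, -0.1106]))]
side square [(array([343.8, 265.9]), 0.72, array([ 0.4568, -0.1238]))]
side ring [(array([343., 271.]), 0.71, array([ 0.4456, -0.1314]))]
side riser [(array([346.1, 278. ]), 0.74, array([ 0.4372, -0.1486]))]
side nest_plug [(array([344.2, 190.5]), 0.67, array([0.6268, 0.0285]))]
side nest_square [(array([417.5, 247.7]), 0.77, array([ 0.6161, -0.2177]))]
side nest_ring [(array([288.3, 142.5]), 0.56, array([0.6491, 0.2696]))]
side nest_riser [(array([264.5, 216.6]), 0.63, array([0.4227, 0.1165]))]
side bottle [(array([183.5, 167.8]), 0.7, array([0.3775, 0.4063]))]
side caliper [(array([421.4, 346.9]), 0.58, array([ 0.4273, -0.364 ]))]
```

```bash
python3 - <<'E'
import cv2
a=cv2.imread('pics/top0.png');b=cv2.imread('pics/side0.png')
cv2.imwrite('pics/t0c.png',cv2.resize(a[90:290,160:500],(800,470),interpolation=cv2.INTER_CUBIC))
cv2.imwrite('pics/s0c.png',cv2.resize(b[200:310,290:410],None,fx=5,fy=5,interpolation=cv2.INTER_CUBIC))
E
```

```text
(no output)
```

View pics/t0c.png

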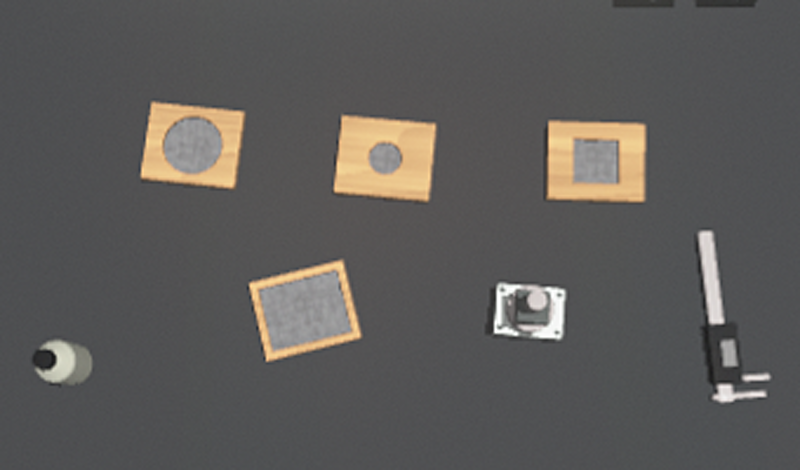

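View pics/s0c.png

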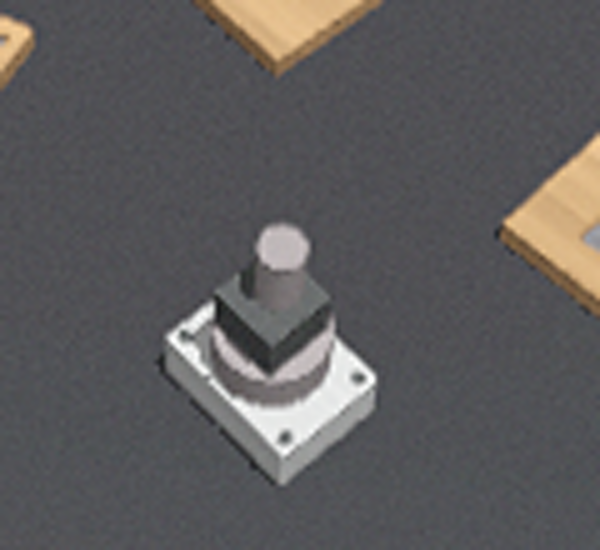

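View pics/side0.png

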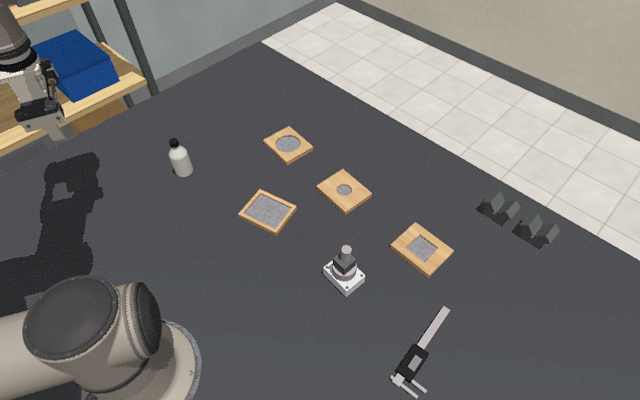

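The top view shows the four nests: ring at about (239,152), plug at (326,160), square at (411,160) and riser at (289,222). The stack stands at about (385,220), with the bottle at (187,245) and the caliper at (464,228). The side view shows the intact stack, plug top at about (347,249), and I can read the square and riser corners from it.

```bash
cat >> h.py <<'E'
def nests(p):
    hsv=cv2.cvtColor(p['pixels'],cv2.COLOR_RGB2HSV)
    m=cv2.inRange(hsv,(8,70,90),(28,255,255))
    out=[]
    for c in cv2.findContours(m,cv2.RETR_EXTERNAL,cv2.CHAIN_APPROX_NONE)[0]:
        if cv2.contourArea(c)<600: continue
        w=np.array([on_z(p,q[0],.012)[:2] for q in c])
        if w[:,0].max()>0.8 : continue
        (x,y),(a,b),th=cv2.minAreaRect((w*1000).astype(np.float32))
        if a<b: th+=90     # long-side angle
        out.append((x/1e3,y/1e3,a,b,(th+90)%180-90))
    return out
def goto(x,y,z,yaw):
    s=robot.observe();P=s['tool_pos'];y0=s['tool_rot'][2]
    d=(yaw-y0+np.pi/2)%np.pi-np.pi/2; Y=y0+d
    dx,dy=x-P[0],y-P[1]
    print('now',np.round(P,4),round(y0,3),'turn(tool)',round(-d,3),'then shift x,y,z',np.round([np.cos(Y)*dx+np.sin(Y)*dy,np.sin(Y)*dx-np.cos(Y)*dy,P[2]-z],4),'q6',s['qpos'][5])
E
python3 - <<'E'
from h import *
np.set_printoptions(precision=4,suppress=True)
for c in ('top','side'):
    p=shot(c)
    for n in nests(p): print(c,np.round(n,3))
    if c=='top':
        f=lambda x,y,z:on_z(p,(160+(x+.5)/2.353-.5,90+(y+.5)/2.35-.5),z)[:2]
        C=[(495,283),(566,289),(561,340),(493,333)];plug=(537,299)
    else:
        f=lambda x,y,z:on_z(p,(290+(x+.5)/5-.5,200+(y+.5)/5-.5),z)[:2]
        C=[(165,340),(282,455),(376,378)];plug=(283,247)
        sq=np.array([f(x,y,.084) for x,y in [(216,293),(272,340),(330,298)]]); print('sq',sq,'ctr',(sq[0]+sq[2])/2)
        for i in (0,1): d=sq[i+1]-sq[i];print(np.linalg.norm(d),np.degrees(np.arctan2(d[1],d[0])))
    w=np.array([f(x,y,.03) for x,y in C]); print('riser',w)
    for i in range(len(w)-1): d=w[i+1]-w[i];print(np.linalg.norm(d),np.degrees(np.arctan2(d[1],d[0])))
    print('ctr',(w[0]+w[2])/2,'plug',f(*plug,.118))
    print('ringside', f(283,405,.03) if c=='side' else '')
E
```

```text
top [  0.436   0.119  96.345 116.525 -75.772]
top [  0.368   0.856 168.775 342.02   -0.091]
top [  0.615  -0.228 117.44   97.744  87.983]
top [  0.62    0.025 116.273  97.949  84.661]
top [  0.636   0.257 116.93   98.048  83.535]
riser [[ 0.4657 -0.1045]
 [ 0.4588 -0.1865]
 [ 0.3996 -0.1795]
 [ 0.4075 -0.1015]]
0.08228325614894233 -94.80470273261648
0.05959681022635047 173.23148195759458
0.07835550227349307 84.26127131010337
ctr [ 0.4327 -0.142 ] plug [ 0.4374 -0.1425]
ringside 
side [  0.614  -0.227 117.382 103.611  87.93 ]
side [  0.435   0.118 103.355 121.615 -75.974]
side [  0.618   0.024 122.669 102.831  84.456]
side [  0.635   0.256 126.736 102.47   83.686]
side [  0.165   0.951 365.105 122.008  69.275]
side [  0.373   0.941 417.995 318.296  89.732]
side [  0.517   1.545 195.338 275.064  -8.44 ]
sq [[ 0.4167 -0.1241]
 [ 0.4164 -0.1565]
 [ 0.4485 -0.1607]] ctr [ 0.4326 -0.1424]
0.03234054138055566 -90.50000176349145
0.03234701246067268 -7.439106587575149
riser [[ 0.4072 -0.1031]
 [ 0.4017 -0.1783]
 [ 0.4582 -0.1834]]
0.07543009207483331 -94.13418140480208
0.05666633387516914 -5.167550393808652
ctr [ 0.4327 -0.1433] plug [ 0.4367 -0.1424]
ringside [ 0.4198 -0.1627]
```

>>> carry_out:
  commands:
    - [[0, 0, 0], 0.187, 1]
    - [[0, 0, 0], 0.187, 1]
    - [[0, 0, 0], 0.187, 1]
    - [[0, 0, 0], 0.187, 1]
    - [[0, 0, 0], 0.187, 1]
    - [[0, 0, 0], 0.187, 1]
    - [[0, 0, 0], 0.185, 1]
    - [[-0.03, 0.0444, 0], 0, 1]
    - [[-0.03, 0.0444, 0], 0, 1]
    - [[-0.03, 0.0444, 0], 0, 1]
    - [[-0.03, 0.0444, 0], 0, 1]
    - [[-0.03, 0.0444, 0], 0, 1]
    - [[-0.03, 0.0444, 0], 0, 1]
    - [[-0.03, 0.0444, 0], 0, 1]
    - [[0, 0, 0], 0, 1]
  newtons: 20

```text
time: 3.08
tool_pos: [0.4727, 0.2572, 0.2222]
tool_rot: [3.141, 0.0, 1.485]
contact_force: [-0.2, 0.7, -0.5]
opening: 0.0917
grip_force: 0.0
```

```bash
python3 -c "
from h import *
goto(.437,-.1425,.111,1.49)"
```

```text
now [0.4727 0.2572 0.2222] 1.485 turn(tool) -0.005 then shift x,y,z [-0.4013 -0.0033  0.1112] q6 0.44225210022010325
```

>>> carry_out:
  commands:
    - [[-0.0446, 0, 0], 0, 0.6]
    - [[-0.0446, 0, 0], 0, 0.6]
    - [[-0.0446, 0, 0], 0, 0.6]
    - [[-0.0446, 0, 0], 0, 0.6]
    - [[-0.0446, 0, 0], 0, 0.6]
    - [[-0.0446, 0, 0], 0, 0.6]
    - [[-0.0446, 0, 0], 0, 0.6]
    - [[-0.0446, 0, 0], 0, 0.6]
    - [[-0.0445, -0.0033, 0], 0, 0.6]
    - [[0, 0, 0.04], 0, 0.6]
    - [[0, 0, 0.04], 0, 0.6]
    - [[0, 0, 0.02], 0, 0.6]
    - [[0, 0, 0.01], 0, 0.6]
    - [[0, 0, 0], 0, 0.6]

```text
time: 4.82
tool_pos: [0.4345, -0.1395, 0.1125]
tool_rot: [-3.141, -0.0, 1.49]
contact_force: [0.5, -0.2, 0.4]
opening: 0.0554
grip_force: 0.0
```

```bash
python3 -c "
from h import *
goto(.437,-.1425,.112,1.49)
p=shot('side','s1.png');q=cv2.resize(p['pixels'][170:310,270:420,::-1],None,fx=4,fy=4,interpolation=cv2.INTER_CUBIC);cv2.imwrite('pics/s1c.png',q)"
```

```text
now [ 0.4345 -0.1395  0.1125] 1.49 turn(tool) 0.0 then shift x,y,z [-0.0028  0.0028  0.0005] q6 -0.39882358190756634
```

View pics/s1c.png

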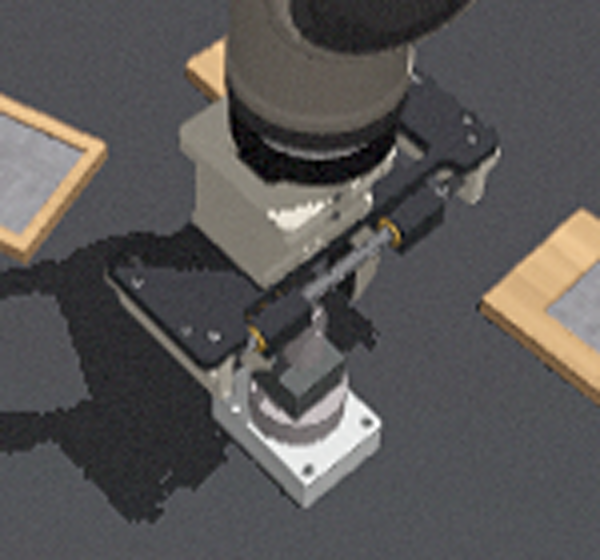

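The plug, at about (319,330) in the crop, stands between the fingers and the stack is intact. I'll shift the remaining 3 mm and close.

>>> carry_out:
  commands:
    - [[-0.0028, 0.0028, 0], 0, 0.4]
    - [[0, 0, 0], 0, 0.35]
    - [[0, 0, 0], 0, 0.3]
    - [[0, 0, 0], 0, 0.27]
    - [[0, 0, 0], 0, 0.24]
    - [[0, 0, 0], 0, 0.2]
    - [[0, 0, 0], 0, 0.1]
    - [[0, 0, 0], 0, 0]
    - [[0, 0, 0], 0, 0]
    - [[0, 0, 0], 0, 0]
    - [[0, 0, 0], 0, 0]
  newtons: 15

```text
time: 6.25
tool_pos: [0.4371, -0.1431, 0.1125]
tool_rot: [3.141, -0.0, 1.49]
contact_force: [0.4, -0.5, 1.3]
opening: 0.0184
grip_force: 15.0
```

```bash
python3 -c "
from h import *
a=[]
for n in ('side','top'):
    p=shot(n); c=px(p,(.437,-.1425,.1)); u,v=int(c[0]),int(c[1])
    a.append(cv2.resize(p['pixels'][v-35:v+35,u-30:u+30,::-1],None,fx=6,fy=6,interpolation=cv2.INTER_CUBIC))
cv2.imwrite('pics/s2c.png',np.hstack(a))"
```

```text
(no output)
```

View pics/s2c.png

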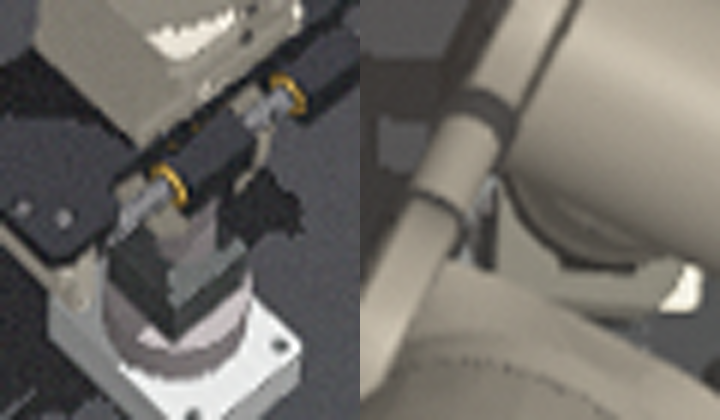

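The plug stands upright between the jaws, at about (200,225) in the left half. The top view is blocked by the arm. I'll lift it a little and check.

>>> carry_out:
  commands:
    - [[0, 0, -0.003], 0, 0]
    - [[0, 0, -0.007], 0, 0]
    - [[0, 0, -0.03], 0, 0]
    - [[0, 0, -0.04], 0, 0]
    - [[0, 0, -0.02], 0, 0]
    - [[0, 0, 0], 0, 0]

```text
time: 7.1
tool_pos: [0.4377, -0.1434, 0.214]
tool_rot: [3.138, 0.001, 1.49]
contact_force: [0.5, -0.1, -1.5]
opening: 0.0182
grip_force: 15.0
```

```bash
python3 -c "
from h import *
goto(.619,.0245,.12,1.49)
p=shot('side')
c=px(p,(.437,-.1425,.15)); u,v=int(c[0]),int(c[1])
cv2.imwrite('pics/s3c.png',cv2.resize(p['pixels'][v-40:v+70,u-50:u+50,::-1],None,fx=5,fy=5,interpolation=cv2.INTER_CUBIC))"
```

```text
now [ 0.4377 -0.1434  0.214 ] 1.49 turn(tool) -0.0 then shift x,y,z [0.182  0.1671 0.094 ] q6 -0.40236567859468464
```

View pics/s3c.png

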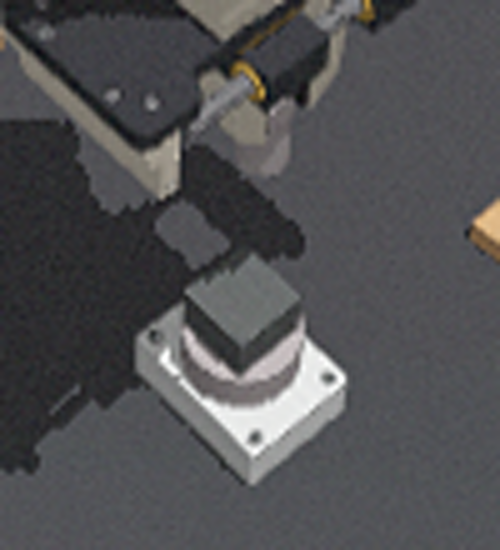

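The plug is held upright at about (262,150) in the crop, and the square, ring and riser are unmoved. I'll carry it to its nest.

>>> carry_out:
  commands:
    - [[0.0364, 0.0334, 0], 0, 0]
    - [[0.0364, 0.0334, 0], 0, 0]
    - [[0.0364, 0.0334, 0], 0, 0]
    - [[0.0364, 0.0334, 0], 0, 0]
    - [[0.0364, 0.0334, 0], 0, 0]
    - [[0, 0, 0.04], 0, 0]
    - [[0, 0, 0.04], 0, 0]
    - [[0, 0, 0.04], 0, 0]
    - [[0, 0, 0.03], 0, 0]
    - [[0, 0, 0], 0, 0]
    - [[0, 0, 0], 0, 0]

```text
time: 8.52
tool_pos: [0.6186, 0.0248, 0.063]
tool_rot: [3.141, -0.0, 1.49]
contact_force: [0.1, 0.4, -0.6]
opening: 0.0185
grip_force: 15.0
```

```bash
python3 -c "
from h import *
goto(.619,.0245,.0365,1.49)
p=shot('side')
c=px(p,(.619,.0245,.02)); u,v=int(c[0]),int(c[1])
cv2.imwrite('pics/s4c.png',cv2.resize(p['pixels'][v-50:v+40,u-50:u+50,::-1],None,fx=5,fy=5,interpolation=cv2.INTER_CUBIC))"
```

```text
now [0.6186 0.0248 0.063 ] 1.49 turn(tool) -0.0 then shift x,y,z [-0.0002  0.0004  0.0265] q6 -0.0027504254671446983
```

View pics/s4c.png

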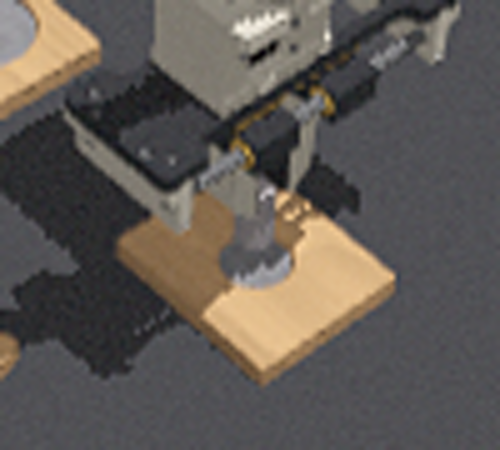

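The plug hangs over its pocket at about (258,225), centred as far as this view shows. I'll lower it.

>>> carry_out:
  commands:
    - [[0, 0, 0.01], 0, 0]
    - [[0, 0, 0.008], 0, 0]
    - [[0, 0, 0.004], 0, 0]
    - [[0, 0, 0.002], 0, 0]
    - [[0, 0, 0.001], 0, 0]
    - [[0, 0, 0.001], 0, 0]
    - [[0, 0, 0], 0, 0]

```text
time: 9.45
tool_pos: [0.6183, 0.0248, 0.0366]
tool_rot: [3.141, -0.0, 1.49]
contact_force: [-0.2, 0.4, -1.2]
opening: 0.0185
grip_force: 15.0
```

>>> carry_out:
  commands:
    - [[0, 0, 0.0006], 0, 0]
    - [[0, 0, 0.0004], 0, 0]
    - [[0, 0, 0], 0, 0]

```text
time: 9.82
tool_pos: [0.6186, 0.0248, 0.0364]
tool_rot: [3.14, -0.0, 1.49]
contact_force: [-1.3, -0.8, 4.7]
opening: 0.0186
grip_force: 15.0
```

>>> carry_out:
  commands:
    - [[0, 0, 0], 0, 0.25]
    - [[0, 0, 0], 0, 0.3]
    - [[0, 0, 0], 0, 0.4]
    - [[0, 0, 0], 0, 0.5]
    - [[0, 0, -0.01], 0, 0.6]
    - [[0, 0, -0.03], 0, 0.8]
    - [[0, 0, -0.04], 0, 0.8]
    - [[0, 0, -0.04], 0, 0.8]
    - [[0, 0, 0], 0, 0.8]

```text
time: 10.95
tool_pos: [0.6203, 0.0247, 0.1602]
tool_rot: [3.133, -0.0, 1.49]
contact_force: [-0.5, 0.6, -0.7]
opening: 0.0736
grip_force: 0.0
```

```bash
python3 - <<'E'
from h import *
np.set_printoptions(precision=4,suppress=True)
p=shot('side')
# square from view of s3c (pose of crop same origin)
c=px(p,(.437,-.1425,.15)); u,v=int(c[0]),int(c[1])
C=np.array([on_z(p,(u-50+(x+.5)/5-.5,v-40+(y+.5)/5-.5),.084)[:2] for x,y in [(184,292),(240,335),(300,295),(252,252)]])
print(C,C.mean(0))
for i in range(4): d=C[(i+1)%4]-C[i];print(np.linalg.norm(d),np.degrees(np.arctan2(d[1],d[0])))
goto(*C.mean(0),.083,1.5)
a=[]
for P in ((.619,.0245,.02),(.433,-.1425,.06)):
    c=px(p,P);u,v=int(c[0]),int(c[1])
    a.append(cv2.resize(p['pixels'][v-35:v+35,u-30:u+30,::-1],None,fx=6,fy=6,interpolation=cv2.INTER_CUBIC))
cv2.imwrite('pics/s5c.png',np.hstack(a))
E
```

```text
[[ 0.4164 -0.1232]
 [ 0.4176 -0.1543]
 [ 0.4496 -0.1597]
 [ 0.4513 -0.1308]] [ 0.4337 -0.142 ]
0.03111092761941028 -87.91651199065022
0.03245451916440852 -9.61391535327657
0.029000917523998495 86.58725269408468
0.03566680119817735 167.76093905762096
now [0.6191 0.0248 0.1578] 1.49 turn(tool) -0.01 then shift x,y,z [-0.1795 -0.1731  0.0748] q6 -0.0027400876838496084
```

View pics/s5c.png

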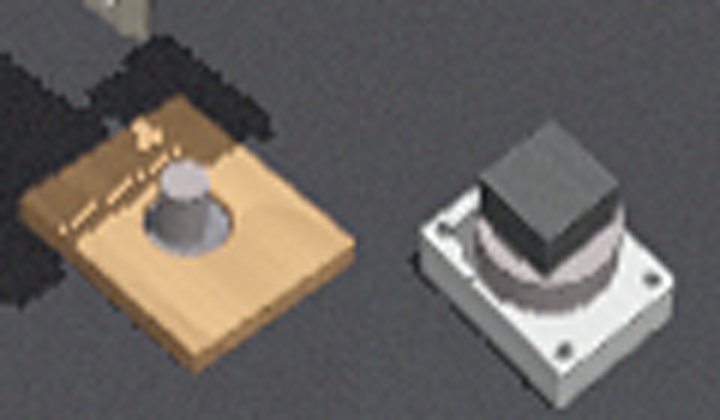

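The plug stands upright in its pocket at about (187,205) in the left half. In the right half the square's top face is centred at about (550,180), undisturbed. Next is the square.

>>> carry_out:
  commands:
    - [[-0.036, -0.0346, 0], 0.01, 0.8]
    - [[-0.036, -0.0346, 0], 0, 0.8]
    - [[-0.036, -0.0346, 0], 0, 0.7]
    - [[-0.036, -0.0346, 0], 0, 0.7]
    - [[-0.036, -0.0346, 0], 0, 0.7]
    - [[0, 0, 0], 0, 0.65]
    - [[0, 0, 0.03], 0, 0.65]
    - [[0, 0, 0.03], 0, 0.65]
    - [[0, 0, 0.0145], 0, 0.65]
    - [[0, 0, 0], 0, 0.6]
    - [[0, 0, 0], 0, 0.6]

```text
time: 12.38
tool_pos: [0.4304, -0.1389, 0.0812]
tool_rot: [3.141, -0.0, 1.48]
contact_force: [0.7, 0.0, -0.4]
opening: 0.055
grip_force: 0.0
```

```bash
python3 -c "
from h import *
goto(.4335,-.1422,.0835,1.48)"
```

```text
now [ 0.4304 -0.1389  0.0812] 1.48 turn(tool) 0.0 then shift x,y,z [-0.003   0.0034 -0.0023] q6 -0.39159588297897324
```

>>> carry_out:
  commands:
    - [[-0.003, 0.0034, -0.002], 0, 0.55]
    - [[0, 0, 0], 0, 0.5]
    - [[0, 0, 0], 0, 0.45]
    - [[0, 0, 0], 0, 0.42]
    - [[0, 0, 0], 0, 0.38]
    - [[0, 0, 0], 0, 0.35]
    - [[0, 0, 0], 0, 0.3]
    - [[0, 0, 0], 0, 0.1]
    - [[0, 0, 0], 0, 0]
    - [[0, 0, 0], 0, 0]
    - [[0, 0, -0.003], 0, 0]
    - [[0, 0, -0.007], 0, 0]
    - [[0, 0, -0.03], 0, 0]
    - [[0, 0, -0.04], 0, 0]
    - [[0, 0, 0], 0, 0]
    - [[0, 0, 0], 0, 0]
  newtons: 22

```text
time: 14.38
tool_pos: [0.4327, -0.1422, 0.1628]
tool_rot: [-3.141, -0.0, 1.48]
contact_force: [0.2, 0.0, 0.7]
opening: 0.0004
grip_force: 0.0
```

```bash
python3 - <<'E'
from h import *
goto(.6145,-.2275,.0355,1.536)
p=shot('side')
c=px(p,(.437,-.1425,.1)); u,v=int(c[0]),int(c[1])
cv2.imwrite('pics/s6c.png',cv2.resize(p['pixels'][v-50:v+50,u-50:u+50,::-1],None,fx=5,fy=5,interpolation=cv2.INTER_CUBIC))
E
```

```text
now [ 0.4327 -0.1422  0.1628] 1.48 turn(tool) -0.056 then shift x,y,z [-0.0789  0.1847  0.1273] q6 -0.39518567085299067
```

View pics/s6c.png

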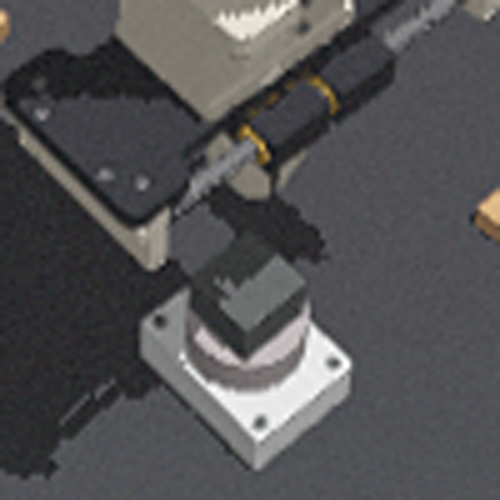

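The fingers shut on nothing, and the square still sits on the ring with its top at about (248,290). I'll go back and close in stages, reading the state before any lift.

>>> carry_out:
  commands:
    - [[0, 0, 0], 0, 0.3]
    - [[0, 0, 0], 0, 0.6]
    - [[0, 0, 0], 0, 0.65]
    - [[0, 0, 0], 0, 0.65]
    - [[0, 0, 0.03], 0, 0.65]
    - [[0, 0, 0.03], 0, 0.65]
    - [[0, 0, 0.02], 0, 0.65]
    - [[0, 0, 0], 0, 0.5]
    - [[0, 0, 0], 0, 0.45]
    - [[0, 0, 0], 0, 0.42]
    - [[0, 0, 0], 0, 0.4]
    - [[0, 0, 0], 0, 0.38]
    - [[0, 0, 0], 0, 0.35]
    - [[0, 0, 0], 0, 0.3]
  newtons: 22

```text
time: 16.18
tool_pos: [0.433, -0.1424, 0.083]
tool_rot: [3.142, -0.0, 1.48]
contact_force: [-0.1, -0.2, -0.6]
opening: 0.0286
grip_force: 0.0
```

>>> carry_out:
  commands:
    - [[0, 0, 0], 0, 0.3]
    - [[0, 0, 0], 0, 0.2]
    - [[0, 0, 0], 0, 0.2]
  newtons: 22

```text
time: 16.55
tool_pos: [0.433, -0.1423, 0.083]
tool_rot: [-3.142, -0.0, 1.48]
contact_force: [-0.5, -0.3, -0.1]
opening: 0.0189
grip_force: 0.0
```

```bash
python3 - <<'E'
from h import *
p=shot('side')
s=robot.observe();P=s['tool_pos'];print(s['qpos'])
for z in (.017,0,-.019): print(px(p,P-[0,0,z]))
c=px(p,(.433,-.1425,.07)); u,v=int(c[0]),int(c[1]);print(u,v)
cv2.imwrite('pics/s7c.png',cv2.resize(p['pixels'][v-35:v+35,u-40:u+40,::-1],None,fx=8,fy=8,interpolation=cv2.INTER_CUBIC))
E
```

```text
[-4.86121825e-01  3.94131257e-01  1.89573017e+00  1.38506291e-04
  8.51800873e-01 -3.95227159e-01]
[343.98228328 262.84427005]
[344.29283949 258.80140401]
[344.65102952 254.13924888]
344 261
```

View pics/s7c.png

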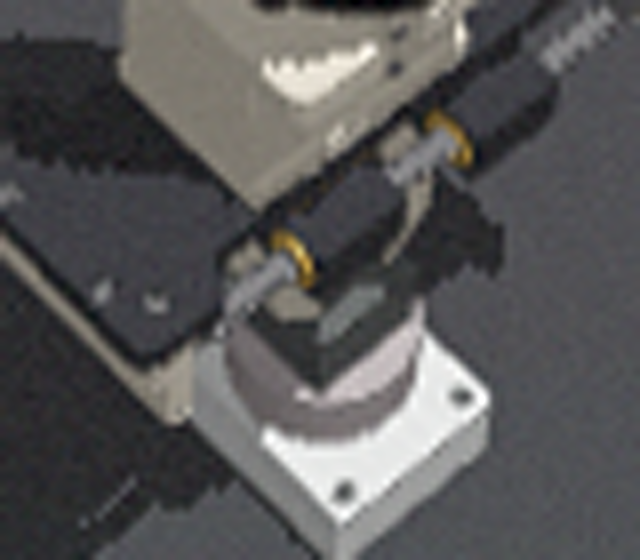

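Nothing is between the pads at 18.9 mm opening, so the tips must really be above the square's top at z = 84 mm. The nominal tip height would be 66 mm. I'll probe downward gently to find the true tip height.

>>> carry_out:
  commands:
    - [[0, 0, 0.001], 0, 0.2]
    - [[0, 0, 0.001], 0, 0.2]
    - [[0, 0, 0], 0, 0.2]

```text
time: 16.98
tool_pos: [0.4329, -0.1423, 0.0809]
tool_rot: [-3.141, -0.0, 1.48]
contact_force: [0.0, -0.1, -0.3]
opening: 0.0183
grip_force: 0.0
```

>>> carry_out:
  commands:
    - [[0, 0, 0.001], 0, 0.2]
    - [[0, 0, 0.0005], 0, 0.2]
    - [[0, 0, 0], 0, 0.2]

```text
time: 17.35
tool_pos: [0.4331, -0.1424, 0.08]
tool_rot: [3.141, 0.0, 1.48]
contact_force: [-2.0, 0.1, 7.0]
opening: 0.0184
grip_force: 3.2
```

Contact comes at a TCP reading of 80 mm, so the tips really sit about 4 mm above the reading instead of 17 mm below it. The plug was held only by its top edge, and both heights agree with that. I'll subtract 21 mm from all grasp heights.

>>> carry_out:
  commands:
    - [[0, 0, -0.006], 0, 0.2]
    - [[0, 0, -0.006], 0, 0.4]
    - [[0, 0, 0], 0, 0.6]
    - [[0, 0, 0], 0, 0.65]
    - [[0, 0, 0], 0, 0.65]
    - [[0, 0, 0.009], 0, 0.65]
    - [[0, 0, 0.006], 0, 0.65]
    - [[0, 0, 0.005], 0, 0.65]
    - [[0, 0, 0], 0, 0.65]

```text
time: 18.48
tool_pos: [0.4327, -0.1422, 0.0709]
tool_rot: [-3.14, -0.001, 1.48]
contact_force: [0.5, -0.7, 0.4]
opening: 0.0598
grip_force: 0.0
```

>>> carry_out:
  commands:
    - [[0, 0, 0.005], 0, 0.65]
    - [[0, 0, 0.004], 0, 0.65]
    - [[0, 0, 0], 0, 0.65]

```text
time: 18.85
tool_pos: [0.4328, -0.1423, 0.0622]
tool_rot: [-3.141, -0.0, 1.48]
contact_force: [0.6, -0.4, -0.1]
opening: 0.0596
grip_force: 0.0
```

>>> carry_out:
  commands:
    - [[0, 0, 0], 0, 0.55]
    - [[0, 0, 0], 0, 0.5]
    - [[0, 0, 0], 0, 0.45]
    - [[0, 0, 0], 0, 0.42]
    - [[0, 0, 0], 0, 0.39]
    - [[0, 0, 0], 0, 0.36]
    - [[0, 0, 0], 0, 0.3]
    - [[0, 0, 0], 0, 0.1]
    - [[0, 0, 0], 0, 0]
    - [[0, 0, 0], 0, 0]
    - [[0, 0, 0], 0, 0]
  newtons: 22

```text
time: 20.23
tool_pos: [0.4332, -0.1425, 0.0626]
tool_rot: [3.141, 0.0, 1.48]
contact_force: [2.0, -1.3, 0.6]
opening: 0.0359
grip_force: 22.0
```

The square is gripped at 35.9 mm, as its width should read. I'll lift it and carry it over.

>>> carry_out:
  commands:
    - [[0, 0, -0.003], 0, 0]
    - [[0, 0, -0.007], 0, 0]
    - [[0, 0, -0.03], 0, 0]
    - [[0, 0, -0.04], 0, 0]
    - [[0, 0, 0], -0.056, 0]
    - [[-0.0158, 0.037, 0], 0, 0]
    - [[-0.0158, 0.037, 0], 0, 0]
    - [[-0.0158, 0.037, 0], 0, 0]
    - [[-0.0158, 0.037, 0], 0, 0]
    - [[-0.0158, 0.037, 0], 0, 0]
    - [[0, 0, 0.04], 0, 0]
    - [[0, 0, 0.04], 0, 0]
    - [[0, 0, 0.02], 0, 0]
    - [[0, 0, 0], 0, 0]
    - [[0, 0, 0], 0, 0]

```text
time: 22.1
tool_pos: [0.6157, -0.228, 0.0437]
tool_rot: [3.14, 0.0, 1.536]
contact_force: [0.2, -0.2, -2.1]
opening: 0.0356
grip_force: 22.0
```

```bash
python3 - <<'E'
from h import *
goto(.6145,-.2275,.0146,1.536)
p=shot('side')
a=[]
for P in ((.6145,-.2275,.02),(.433,-.1425,.04)):
    c=px(p,P);u,v=int(c[0]),int(c[1])
    a.append(cv2.resize(p['pixels'][v-40:v+40,u-35:u+35,::-1],None,fx=5,fy=5,interpolation=cv2.INTER_CUBIC))
cv2.imwrite('pics/s8c.png',np.hstack(a))
E
```

```text
now [ 0.6157 -0.228   0.0437] 1.536 turn(tool) -0.0 then shift x,y,z [ 0.0005 -0.0012  0.0291] q6 -0.43645488367288787
```

View pics/s8c.png

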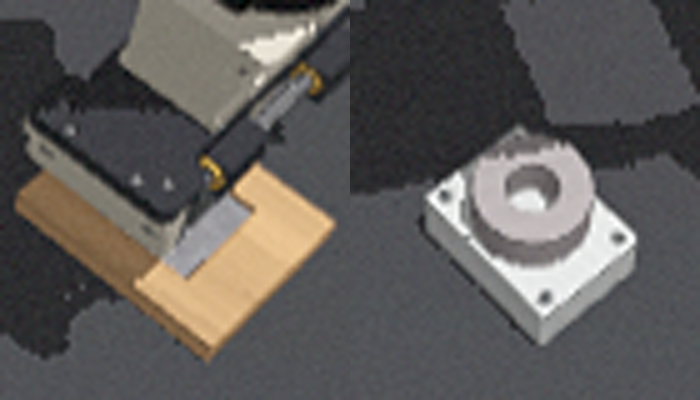

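The gripper hides the square over its pocket, but it is still held at 35.6 mm. The ring's top is centred at about (531,186) in the right half, and the ring is unmoved. I'll lower the square.

>>> carry_out:
  commands:
    - [[0, -0.001, 0.012], 0, 0]
    - [[0, 0, 0.008], 0, 0]
    - [[0, 0, 0.004], 0, 0]
    - [[0, 0, 0.002], 0, 0]
    - [[0, 0, 0.001], 0, 0]
    - [[0, 0, 0.001], 0, 0]
    - [[0, 0, 0], 0, 0]

```text
time: 23.02
tool_pos: [0.6143, -0.2278, 0.0147]
tool_rot: [3.141, 0.0, 1.536]
contact_force: [1.0, -0.2, -2.4]
opening: 0.0357
grip_force: 22.0
```

>>> carry_out:
  commands:
    - [[0, 0, 0.0008], 0, 0]
    - [[0, 0, 0], 0, 0]

```text
time: 23.28
tool_pos: [0.6143, -0.2278, 0.0146]
tool_rot: [3.141, 0.0, 1.536]
contact_force: [-2.6, 0.8, 5.4]
opening: 0.0357
grip_force: 22.0
```

```bash
python3 - <<'E'
from h import *
p=shot('side')
c=px(p,(.433,-.1425,.04));u,v=int(c[0]),int(c[1])
for x,y in ((531,186),(468,186),(594,186)): print(on_z(p,(u-35+(x-350+.5)/5-.5,v-40+(y+.5)/5-.5),.056))
E
```

```text
[ 0.43366941 -0.14174629  0.056     ]
[ 0.41462565 -0.121976    0.056     ]
[ 0.45271005 -0.16150918  0.056     ]
```

>>> carry_out:
  commands:
    - [[0, 0, 0], 0, 0.42]
    - [[0, 0, 0], 0, 0.48]
    - [[0, 0, 0], 0, 0.55]
    - [[0, 0, 0], 0, 0.6]
    - [[0, 0, -0.02], 0, 0.8]
    - [[0, 0, -0.04], 0, 0.82]
    - [[0, 0, -0.04], 0, 0.82]
    - [[0, 0, 0], 0.046, 0.82]
    - [[0, 0, 0], 0, 0.82]

```text
time: 24.45
tool_pos: [0.6142, -0.2278, 0.114]
tool_rot: [3.141, 0.0, 1.49]
contact_force: [-0.3, -0.6, 0.6]
opening: 0.0753
grip_force: 0.0
```

```bash
python3 -c "
from h import *
goto(.4335,-.142,.0367,1.49)"
```

```text
now [ 0.6142 -0.2278  0.114 ] 1.49 turn(tool) 0.0 then shift x,y,z [ 0.0709 -0.187   0.0773] q6 -0.3915046205799007
```

>>> carry_out:
  commands:
    - [[0.0142, -0.0374, 0], 0, 0.82]
    - [[0.0142, -0.0374, 0], 0, 0.82]
    - [[0.0142, -0.0374, 0], 0, 0.82]
    - [[0.0142, -0.0374, 0], 0, 0.82]
    - [[0.0142, -0.0374, 0], 0, 0.82]
    - [[0, 0, 0], 0, 0.82]
    - [[0, 0, 0], 0, 0.82]
    - [[0, 0, 0.03], 0, 0.82]
    - [[0, 0, 0.02], 0, 0.82]
    - [[0, 0, 0.01], 0, 0.82]
    - [[0, 0, 0], 0, 0.82]
    - [[0, 0, 0], 0, 0.82]

```text
time: 25.95
tool_pos: [0.4342, -0.1422, 0.0542]
tool_rot: [3.14, 0.0, 1.49]
contact_force: [0.2, -0.7, 0.9]
opening: 0.0755
grip_force: 0.0
```

```bash
python3 -c "
from h import *
goto(.4335,-.142,.0367,1.49)"
```

```text
now [ 0.4342 -0.1422  0.0542] 1.49 turn(tool) -0.0 then shift x,y,z [ 0.0002 -0.0007  0.0175] q6 -0.4037932222127825
```

>>> carry_out:
  commands:
    - [[0, -0.0007, 0.008], 0, 0.82]
    - [[0, 0, 0.006], 0, 0.82]
    - [[0, 0, 0.0035], 0, 0.82]
    - [[0, 0, 0], 0, 0.75]
    - [[0, 0, 0], 0, 0.7]
    - [[0, 0, 0], 0, 0.66]
    - [[0, 0, 0], 0, 0.62]
    - [[0, 0, 0], 0, 0.58]
    - [[0, 0, 0], 0, 0.54]
    - [[0, 0, 0], 0, 0.4]
    - [[0, 0, 0], 0, 0.2]
    - [[0, 0, 0], 0, 0.2]
    - [[0, 0, 0], 0, 0.2]
  newtons: 25

```text
time: 27.58
tool_pos: [0.4331, -0.142, 0.0364]
tool_rot: [3.141, 0.0, 1.49]
contact_force: [2.4, -1.0, 1.4]
opening: 0.0537
grip_force: 25.0
```

>>> carry_out:
  commands:
    - [[0, 0, -0.003], 0, 0.2]
    - [[0, 0, -0.007], 0, 0.2]
    - [[0, 0, -0.03], 0, 0.2]
    - [[0, 0, -0.04], 0, 0.2]
    - [[0, 0, -0.01], 0, 0.2]
    - [[0.0376, 0.0154, 0], 0, 0.2]
    - [[0.0376, 0.0154, 0], 0, 0.2]
    - [[0.0376, 0.0154, 0], 0, 0.2]
    - [[0.0376, 0.0154, 0], 0, 0.2]
    - [[0.0376, 0.0154, 0], 0, 0.2]
    - [[0.0376, 0.0154, 0], 0, 0.2]
    - [[0.0376, 0.0154, 0], 0, 0.2]
    - [[0.0376, 0.0154, 0], 0, 0.2]
    - [[0.0376, 0.0154, 0], 0, 0.2]
    - [[0.0376, 0.0154, 0], 0, 0.2]
    - [[0.0376, 0.0154, 0], 0, 0.2]
    - [[0, 0, 0], 0, 0.2]
    - [[0, 0, 0.04], 0, 0.2]
    - [[0, 0, 0.03], 0, 0.2]
    - [[0, 0, 0], 0, 0.2]

```text
time: 30.08
tool_pos: [0.6322, 0.2552, 0.0522]
tool_rot: [-3.133, 0.003, 1.489]
contact_force: [1.7, 0.8, -3.3]
opening: 0.0539
grip_force: 25.0
```

```bash
python3 - <<'E'
from h import *
goto(.6355,.2565,.0144,1.49)
p=shot('side')
a=[]
for P in ((.6355,.2565,.02),(.6145,-.2275,.02),(.433,-.1425,.02)):
    c=px(p,P);u,v=int(c[0]),int(c[1])
    a.append(cv2.resize(p['pixels'][v-40:v+40,u-26:u+26,::-1],None,fx=5,fy=5,interpolation=cv2.INTER_CUBIC))
cv2.imwrite('pics/s9c.png',np.hstack(a))
E
```

```text
now [0.6322 0.2552 0.0522] 1.489 turn(tool) -0.001 then shift x,y,z [0.0016 0.0032 0.0378] q6 0.3530395342640158
```

View pics/s9c.png

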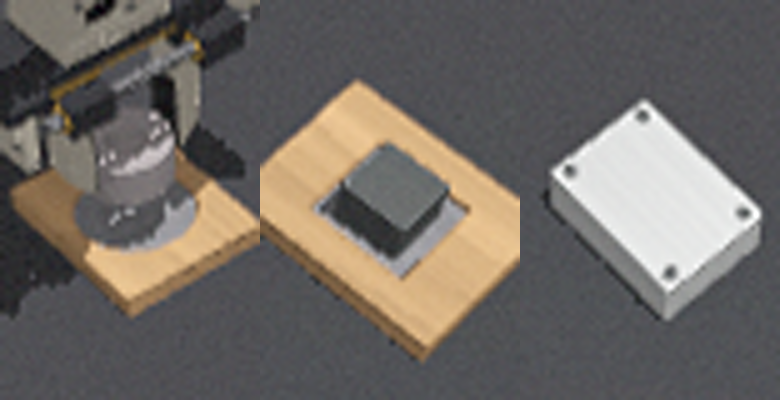

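The ring hangs level over its pocket at about (135,165). The square is flat inside its pocket at (395,205), and the bare riser is at (655,200). I'll lower the ring.

>>> carry_out:
  commands:
    - [[0, 0, 0.01], 0, 0.2]
    - [[0, 0, 0.005], 0, 0.2]
    - [[0, 0, 0], 0, 0.2]
    - [[0, 0, 0], 0, 0.2]

```text
time: 30.62
tool_pos: [0.6354, 0.2568, 0.0417]
tool_rot: [3.141, -0.0, 1.49]
contact_force: [0.1, 0.1, -4.1]
opening: 0.0539
grip_force: 25.0
```

```bash
python3 - <<'E'
from h import *
goto(.6355,.2565,.0144,1.49)
p=shot('side')
c=px(p,(.433,-.1425,.02));u,v=int(c[0]),int(c[1])
w=np.array([on_z(p,(u-26+(x-520+.5)/5-.5,v-40+(y+.5)/5-.5),.03)[:2] for x,y in ((645,100),(550,178),(667,298),(761,212))])
print(w,w.mean(0))
for i in range(4): d=w[(i+1)%4]-w[i];print(np.linalg.norm(d),np.degrees(np.arctan2(d[1],d[0])))
E
```

```text
now [0.6354 0.2568 0.0417] 1.49 turn(tool) -0.0 then shift x,y,z [-0.0003  0.0001  0.0273] q6 0.3532821977193138
[[ 0.46554123 -0.10747922]
 [ 0.4060862  -0.10415953]
 [ 0.39895244 -0.18084506]
 [ 0.45855618 -0.18312302]] [ 0.43228401 -0.14390171]
0.059547641667452696 176.8041947026539
0.07701663032961144 -95.31470431055928
0.059647251675907606 -2.188687356055011
0.07596562543389804 84.72419232969352
```

>>> carry_out:
  commands:
    - [[0, 0, 0.012], 0, 0.2]
    - [[0, 0, 0.008], 0, 0.2]
    - [[0, 0, 0.004], 0, 0.2]
    - [[0, 0, 0.002], 0, 0.2]
    - [[0, 0, 0.001], 0, 0.2]
    - [[0, 0, 0], 0, 0.2]

```text
time: 31.42
tool_pos: [0.6354, 0.2568, 0.0145]
tool_rot: [3.141, -0.0, 1.49]
contact_force: [-0.1, 0.5, -3.5]
opening: 0.0539
grip_force: 25.0
```

>>> carry_out:
  commands:
    - [[0, 0, 0.0006], 0, 0.2]
    - [[0, 0, 0.0006], 0, 0.2]
    - [[0, 0, 0], 0, 0.2]

```text
time: 31.8
tool_pos: [0.6354, 0.2568, 0.0144]
tool_rot: [3.14, -0.0, 1.49]
contact_force: [-2.7, -0.2, 5.8]
opening: 0.0538
grip_force: 25.0
```

>>> carry_out:
  commands:
    - [[0, 0, 0], 0, 0.6]
    - [[0, 0, 0], 0, 0.66]
    - [[0, 0, 0], 0, 0.72]
    - [[0, 0, 0], 0, 0.8]
    - [[0, 0, -0.02], 0, 0.85]
    - [[0, 0, -0.04], 0, 0.87]
    - [[0, 0, -0.03], 0, 0.87]
    - [[0, 0, 0], 0.007, 0.87]
    - [[0, 0, 0], 0, 0.87]

```text
time: 32.92
tool_pos: [0.6347, 0.2566, 0.1029]
tool_rot: [-3.141, 0.0, 1.483]
contact_force: [0.7, -0.8, -0.9]
opening: 0.0799
grip_force: 0.0
```

```bash
python3 -c "
from h import *
goto(.4325,-.1433,.0067,1.483)"
```

```text
now [0.6347 0.2566 0.1029] 1.483 turn(tool) -0.0 then shift x,y,z [-0.4161 -0.1664  0.0962] q6 0.3604336644606238
```

>>> carry_out:
  commands:
    - [[-0.0378, -0.0151, 0], 0, 0.87]
    - [[-0.0378, -0.0151, 0], 0, 0.87]
    - [[-0.0378, -0.0151, 0], 0, 0.87]
    - [[-0.0378, -0.0151, 0], 0, 0.87]
    - [[-0.0378, -0.0151, 0], 0, 0.87]
    - [[-0.0378, -0.0151, 0], 0, 0.87]
    - [[-0.0378, -0.0151, 0], 0, 0.87]
    - [[-0.0378, -0.0151, 0], 0, 0.87]
    - [[-0.0378, -0.0151, 0], 0, 0.87]
    - [[-0.0378, -0.0151, 0], 0, 0.87]
    - [[-0.0378, -0.0151, 0], 0, 0.87]
    - [[0, 0, 0], 0, 0.87]
    - [[0, 0, 0], 0, 0.87]
    - [[0, 0, 0.03], 0, 0.87]
    - [[0, 0, 0.02], 0, 0.87]
    - [[0, 0, 0], 0, 0.87]
    - [[0, 0, 0], 0, 0.87]

```text
time: 35.05
tool_pos: [0.4337, -0.1424, 0.0534]
tool_rot: [3.141, 0.0, 1.484]
contact_force: [0.7, -0.0, 0.1]
opening: 0.08
grip_force: 0.0
```

```bash
python3 -c "
from h import *
goto(.4325,-.1433,.0067,1.483)"
```

```text
now [ 0.4337 -0.1424  0.0534] 1.484 turn(tool) 0.001 then shift x,y,z [-0.001  -0.0011  0.0467] q6 -0.39882754197911846
```

>>> carry_out:
  commands:
    - [[-0.001, -0.001, 0.015], 0, 0.87]
    - [[0, 0, 0.012], 0, 0.87]
    - [[0, 0, 0.01], 0, 0.87]
    - [[0, 0, 0.006], 0, 0.87]
    - [[0, 0, 0.0035], 0, 0.87]
    - [[0, 0, 0], 0, 0.82]
    - [[0, 0, 0], 0, 0.77]
    - [[0, 0, 0], 0, 0.72]
    - [[0, 0, 0], 0, 0.68]
    - [[0, 0, 0], 0, 0.64]
    - [[0, 0, 0], 0, 0.6]
    - [[0, 0, 0], 0, 0.4]
    - [[0, 0, 0], 0, 0.2]
    - [[0, 0, 0], 0, 0.2]
    - [[0, 0, 0], 0, 0.2]
  newtons: 25

```text
time: 36.92
tool_pos: [0.4323, -0.1439, 0.0066]
tool_rot: [3.141, 0.0, 1.483]
contact_force: [1.9, -1.0, 0.2]
opening: 0.0578
grip_force: 25.0
```

```bash
python3 -c "
from h import *
goto(.4355,.1185,.0147,np.radians(104.15))"
```

```text
now [ 0.4323 -0.1439  0.0066] 1.483 turn(tool) -0.335 then shift x,y,z [ 0.2537  0.0672 -0.0081] q6 -0.40200750392151713
```

>>> carry_out:
  commands:
    - [[0, 0, -0.003], 0, 0.2]
    - [[0, 0, -0.007], 0, 0.2]
    - [[0, 0, -0.03], 0, 0.2]
    - [[0, 0, -0.04], 0, 0.2]
    - [[0, 0, 0], -0.1675, 0.2]
    - [[0, 0, 0], -0.1675, 0.2]
    - [[0.0362, 0.0096, 0], 0, 0.2]
    - [[0.0362, 0.0096, 0], 0, 0.2]
    - [[0.0362, 0.0096, 0], 0, 0.2]
    - [[0.0362, 0.0096, 0], 0, 0.2]
    - [[0.0362, 0.0096, 0], 0, 0.2]
    - [[0.0362, 0.0096, 0], 0, 0.2]
    - [[0.0365, 0.0096, 0], 0, 0.2]
    - [[0, 0, 0], 0, 0.2]
    - [[0, 0, 0.03], 0, 0.2]
    - [[0, 0, 0.015], 0, 0.2]
    - [[0, 0, 0], 0, 0.2]
    - [[0, 0, 0], 0, 0.2]

```text
time: 39.17
tool_pos: [0.4355, 0.1182, 0.0421]
tool_rot: [3.141, 0.0, 1.817]
contact_force: [0.3, 0.3, -2.4]
opening: 0.0578
grip_force: 25.0
```

```bash
python3 - <<'E'
from h import *
goto(.4355,.1185,.0146,np.radians(104.15))
p=shot('side')
c=px(p,(.4355,.1185,.02));u,v=int(c[0]),int(c[1])
cv2.imwrite('pics/s10c.png',cv2.resize(p['pixels'][v-45:v+45,u-50:u+50,::-1],None,fx=5,fy=5,interpolation=cv2.INTER_CUBIC))
E
```

```text
now [0.4355 0.1182 0.0421] 1.817 turn(tool) -0.0 then shift x,y,z [0.0003 0.0001 0.0275] q6 -0.15144924798007003
```

View pics/s10c.png

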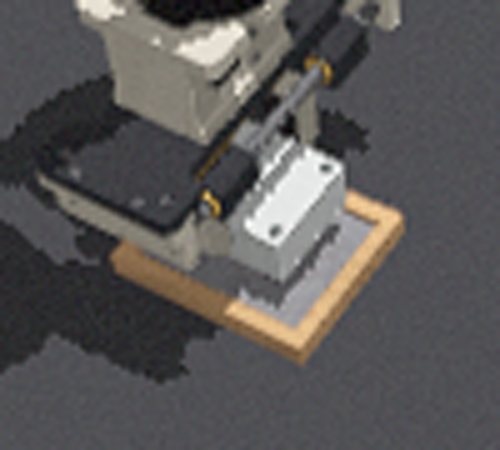

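The riser is held level and square to its nest, with its front lower corner at about (283,282) and the pocket's inner corner at (300,328). It should land inside the pocket, so I'll lower it.

>>> carry_out:
  commands:
    - [[0, 0, 0.012], 0, 0.2]
    - [[0, 0, 0.008], 0, 0.2]
    - [[0, 0, 0.004], 0, 0.2]
    - [[0, 0, 0.002], 0, 0.2]
    - [[0, 0, 0.001], 0, 0.2]
    - [[0, 0, 0], 0, 0.2]

```text
time: 39.98
tool_pos: [0.4353, 0.1187, 0.0147]
tool_rot: [3.141, 0.0, 1.818]
contact_force: [1.1, 0.1, -3.1]
opening: 0.0576
grip_force: 25.0
```

>>> carry_out:
  commands:
    - [[0, 0, 0.0006], 0, 0.2]
    - [[0, 0, 0.0006], 0, 0.2]
    - [[0, 0, 0], 0, 0.2]

```text
time: 40.35
tool_pos: [0.4354, 0.1187, 0.0146]
tool_rot: [3.141, 0.0, 1.818]
contact_force: [-4.5, 0.0, 14.2]
opening: 0.0579
grip_force: 25.0
```

>>> carry_out:
  commands:
    - [[0, 0, -0.0004], 0, 0.2]
    - [[0, 0, 0], 0, 0.65]
    - [[0, 0, 0], 0, 0.7]
    - [[0, 0, 0], 0, 0.76]
    - [[0, 0, 0], 0, 0.85]
    - [[0, 0, 0], 0, 0.87]
    - [[0, 0, -0.02], 0, 0.87]
    - [[0, 0, -0.04], 0, 0.9]
    - [[0, 0, -0.04], 0, 1]
    - [[0, 0, -0.04], 0, 1]
    - [[0, 0, -0.04], 0, 1]
    - [[0, 0, 0], 0, 1]
    - [[0, 0, 0], 0, 1]

```text
time: 41.98
tool_pos: [0.4346, 0.1186, 0.193]
tool_rot: [-3.141, -0.0, 1.818]
contact_force: [0.1, 0.2, -0.3]
opening: 0.0918
grip_force: 0.0
```

```bash
python3 - <<'E'
from h import *
p=shot('side')
a=[]
for P in ((.4355,.1185,.02),(.6355,.2565,.02),(.619,.0245,.02),(.6145,-.2275,.02)):
    c=px(p,P);u,v=int(c[0]),int(c[1])
    a.append(cv2.resize(p['pixels'][v-35:v+35,u-30:u+30,::-1],None,fx=4,fy=4,interpolation=cv2.INTER_CUBIC))
cv2.imwrite('pics/fin.png',np.vstack([np.hstack(a[:2]),np.hstack(a[2:])]))
E
```

```text
(no output)
```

View pics/fin.png

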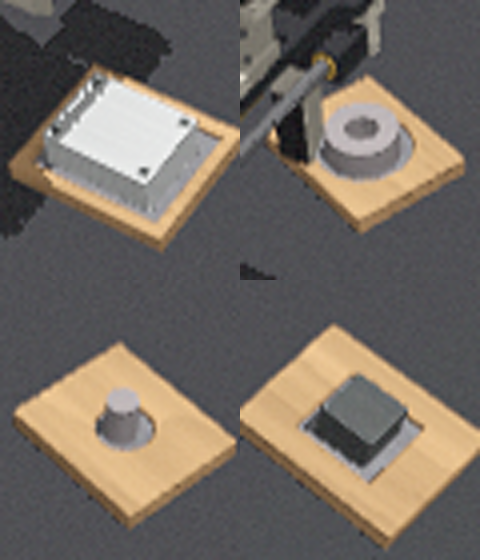

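All four pieces stand upright in their pockets: riser at (120,140), ring at (362,140), plug at (124,415) and square at (362,420). Each one touched down at the pocket-floor height, so they are fully seated.

```bash
python3 -c "
from cell import robot
print(robot.hand_in())"
```

```text
the job is handed in; nothing more can be done
None
```

All four pieces are upright and fully down in their own pockets, taken in order from the top at about 42 s on the clock, the bottle and caliper were left alone, and the job is handed in; the first try at the square closed on nothing, because the fingertips sit about 21 mm higher than stated, and I corrected for that.

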